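# Pull the board carrier out to the gauge and hold it

### The arm

A 7-joint arm with a two-finger parallel gripper is mounted at the origin on the work surface. World frame = base frame: x ahead of the robot, y to its left, z up, the work surface at z = 0. Lengths are in m, angles in rad, forces in N, time in s.
With the tool pointing down it reaches from about 0.4 to 0.85 m from the base axis. Payload 4.5 kg.
Tool frame: the origin (TCP) lies at the centre of the arm's flange, where the gripper is bolted on; the fingertips stand nose_length ahead of it and the grasp point (between the pads) lies 147 mm ahead of it (nose_length is the distance from the TCP to the fingertips, in m); z points along the fingers, y is the line along which they close (so a half turn about z gives the same grasp; the last joint's range is limited). The gripper opens to 88 mm and grips with 3 to 60 N. Pads are 18 mm wide; open, the fingers measure 123 mm over their backs; the gripper's body (75 mm by 187 mm) begins 45 mm behind the grasp point.
Start: joints at [0.034, 0.689, -0.195, 1.565, 0.157, 0.902, -0.215], TCP at [0.625, 0, 0.405] pointing down, gripper open.
Joint ranges: [-3.01, 3.01], [-0.46, 2.08], [-1.47, 1.51], [0.13, 2.56], [-1, 4.14], [0.04, 2.09], [-2.66, 2.66]. Speed limits (rad/s): [2.57, 2.57, 3.14, 3.14, 3.14, 3.14, 3.14].

### API

Orientations are given as a unit quaternion [x, y, z, w].
In Python, from plant import * gives the robot as it stands.
- The arm moves only by the tool play_rows, never from a script. Its argument "rows" is a list that holds one entry, the list of rows, each a list of 6 numbers: the shift along the tool's x, y, z normalised to -1 to 1, where 1 is 0.5 m, then the turn, a rotation vector about the tool's x, y, z normalised to -1 to 1, where 1 is 0.5 rad. A call has 1 to 20 rows; each row is the pose to reach, as a shift and turn from the pose commanded when the call began, along the tool's axes at that moment; what a row does not reach only later rows make up. A row lasts 1/12 s, in which the tool goes at most 41.7 mm and 7.16 degrees, less where a joint would pass 70% of its speed; a pose out of reach is approached as far as the arm can. A call with a number of a shift or a turn outside -1 to 1 is refused whole. A call with a gripper value outside its range is refused whole. "claw" is the closure, from 0 (fully open) to 1 (shut), set as the call begins (left out, the last holds). The fingers move at their own pace and stop on an object; "squeeze" is the grip in N (left out, the last holds). Time passes only in rows, so rows that repeat a pose let the fingers close. It gives the time, the measured TCP pose, the force, the opening and the grip force at its end, in the units of the state.
- get_state(): the state, without advancing time (a new reading comes with each control period).
- snapshot(name): name is "scene" or "side" or "wrist"; returns a dict with "pixels" (384x512x3 uint8, blue, green, red), "camera_matrix" (3x3 intrinsics, pixels), "world_to_cam" (4x4, takes a point from world to camera coordinates); the wrist camera has in their place "mount" (4x4, takes a point from camera to tool coordinates, whose origin is the TCP and whose axes are the flange's). Camera axes: x right, y down, z forward; pixel columns grow to the right and rows downward; lengths in m; the calibration is good to about 2 mm. A picture is of the moment at which its call begins: read the wrist's pose just before it. There is no depth.
- finish_job(): hands the job in; it is judged then, once.
The state is a dict: "clock": time; "q": joint angles; "qd": joint speeds; "joint_torque": joint torques, N m; "tool_pos": TCP position; "eef_rot": TCP orientation; "contact_force": force on the tool from outside, world axes, zero at the start; "moment": the same for the moment, N m; "opening": opening from 0.0 (shut) to 1.0 (fully open); "finger_force": force on a finger pad.
Only numpy, scipy, OpenCV 4.12 (cv2) and the standard library are available. Lean on these libraries where they do the work, as an engineer would, in place of code of your own. Each camera call takes 0.05 s, during which the arm holds its last target. There are 200 camera calls.

### The job

Lift the loose lid off the circuit board tray by its knob and lay it knob up on the rubber mat without dropping it. Then take the carrier plate by its grip bar and slide it straight out along its stand, without lifting or tipping it, until its front edge is level with the pointer of the gauge post, where it would tip over the stand's edge by itself. Finish while still holding the plate there, level and steady; leave everything else on the bench where it is.

Things in the scene. Friction and masses are not known exactly. Their poses are not given: they have to be found in the camera images.
- stand: Fixed plywood riser standing on the bench, 220 x 140 mm, 60 mm high, flat top without rails. Origin: centre of its underside, on the bench; z up. Its own -x is 'out', the direction in which the plate slides; its front edge lies 110 mm from the origin along -x. It is turned so that 'out' points roughly to the robot's right (world -y), within 0.25 rad.
- board: Loose aluminium carrier plate, 240 (x) x 140 (y) x 8 mm, 0.4 to 0.6 kg, on the stand, overhanging 5 to 35 mm at first. Origin: centre of its underside; -x: front edge (out). Black tray 130 x 130 mm fixed on top, centred at x = -50 mm, rim 40 mm above the underside. Centre of mass (no lid) 95 mm behind the front edge: at the mark (115 to 140 mm overhang) it tips unless held, 1 to 5 N at the bar.
- board_front (a point): Middle of the plate's front edge, on its top face (x = -120 mm, z = 8 mm in the plate's frame).
- board_grip (a point): Point to grip on the plate's upright grip bar: bar 16 mm thick (along x), 70 mm long (along y), 40 mm high above the plate's top, centred at x = +85 mm; this point lies 29 mm above the plate's top, 11 mm below the bar's top. 62 mm free between bar and tray.
- lid: Loose flat grey plastic lid, 0.12 kg: plate 136 x 136 x 6 mm over a lip 114 x 114 x 8 mm that sits inside the tray with 4 mm play all round. Origin: centre of the lip's underside, z up; the lid stands 50 mm high in all with its knob. It rests on the tray's rim, its origin then 32 mm above the plate's underside.
- lid_knob (a point): Point to grip on the lid's round knob: head 28 mm in diameter, 26 mm high, on a stem 18 mm in diameter and 10 mm high; this point is on the axis, 38 mm above the lid's origin, 24 mm above the lid's top face.
- mat: Fixed thin black rubber mat, 240 x 240 x 3 mm, clear, to the robot's right; origin: centre of its underside, on the bench.
- gauge: Fixed steel gauge: 40 x 40 x 8 mm foot with an upright 10 mm post, 80 mm high, on the far side of the stand beyond its front edge; origin: centre of the foot's underside; axes parallel to the stand's.
- gauge_tip (a point): Tip of the gauge's thin level pointer (6 mm thick, 74 mm above the bench), pointing along the stand's +y towards the plate's path; it ends about 20 mm short of the plate's side and does not touch it. The front edge is to come level with it, as measured along the stand's x.
- meter: Bystander: hand multimeter lying flat, 80 x 150 x 32 mm; origin: centre of its underside.
- spool: Bystander: solder spool, 60 mm diameter, 45 mm high; origin: centre of its underside.
- bottle: Bystander: white plastic bottle, 50 mm diameter, 120 mm high; origin: centre of its underside.
- tape: Bystander: tape roll lying flat between stand and mat, 70 mm diameter, 18 mm high; origin: centre of its underside.
- driver: Bystander: screwdriver lying on the bench; origin: near its middle.
- bin: Bystander: small open parts bin, 100 x 150 x 50 mm; origin: centre of its underside.
- heatsink: Bystander: finned aluminium heat sink, 40 x 40 x 24 mm; origin: centre of its underside.
Not all that is in view belongs to the job. There is more than one size of the lid; the one meant has the size given above.

How it is judged:
By the outcome, as a careful person would: the job done as asked, in the order asked, and still so for the second after the job is handed in, while the arm keeps its last pose, push and grip.
It also fails if it takes over 45 s, if anything falls off the work surface, if the arm or the gripper's body presses on something with over 40 N, if the wrist force passes 120 N, or if a joint passes its speed limit or range.

## Working session

There is one attempt and no reset: what is moved stays moved. The work goes in short steps, Python scripts to look and compute and a tool call to move; the robot and the scene stay as the last step left them, time stands still between calls to the robot, and variables do not carry over. Pictures are saved under pics/ and viewed, at most 13 in all, crops included, and the job is handed in when it is done.

Besides the shell and the picture viewer there is one more tool, called after "Emit:" in YAML: its name, and indented under it one key for each argument. play_rows: Moves the arm, as the interface text tells. Its arguments: {"type":"object","properties":{"rows":{"type":"array"},"claw":{"type":"number"},"squeeze":{"type":"number"}},"required":["rows"]}

```bash
ls; mkdir -p pics; python3 - <<'E'
from plant import *
import cv2,pickle,numpy as np
s=get_state();print({k:np.round(v,4).tolist() if not isinstance(v,(int,float)) else v for k,v in s.items()})
try: print(nose_length)
except Exception as e: print(e)
d={}
for n in ("scene","side","wrist"):
    p=snapshot(n);d[n]=p;cv2.imwrite(f"pics/{n}0.png",p["pixels"])
    print(n,{k:np.round(v,4).tolist() for k,v in p.items() if k!="pixels"})
d["s"]=s
pickle.dump(d,open("d0.pkl","wb"))
cv2.imwrite("pics/both0.png",cv2.resize(np.hstack([d["scene"]["pixels"],d["side"]["pixels"]]),(800,300)))
E
```

```text
pics
{'clock': 0.0, 'q': [0.0338, 0.69, -0.1945, 1.5664, 0.1573, 0.9025, -0.2151], 'qd': [0.0014, -0.0008, 0.0005, 0.0004, -0.001, -0.002, -0.0001], 'joint_torque': [0.0003, -52.7572, -1.2669, -15.3434, -0.0526, 0.0066, 0.0002], 'tool_pos': [0.6247, -0.0, 0.4039], 'eef_rot': [0.7071, 0.7072, -0.0007, -0.0006], 'contact_force': [-0.7404, -0.4189, 0.5799], 'moment': [-0.0113, 0.0648, 0.0488], 'finger_force': 0.0, 'opening': 0.9977536763024448}
0.166
scene {'camera_matrix': [[392.3932, 0.0, 255.1448], [0.0, 392.3932, 191.0895], [0.0, 0.0, 1.0]], 'world_to_cam': [[0.4445, 0.8956, 0.0176, -0.2579], [0.6916, -0.3306, -0.6422, -0.3228], [-0.5693, 0.2976, -0.7663, 1.7167], [0.0, 0.0, 0.0, 1.0]]}
side {'camera_matrix': [[485.5623, 0.0, 253.5193], [0.0, 485.5623, 198.7994], [0.0, 0.0, 1.0]], 'world_to_cam': [[0.9385, -0.345, -0.0093, -0.5414], [-0.2028, -0.5296, -0.8237, 0.2184], [0.2793, 0.7749, -0.567, 1.168], [0.0, 0.0, 0.0, 1.0]]}
wrist {'camera_matrix': [[339.9046, 0.0, 253.1382], [0.0, 339.9046, 187.5954], [0.0, 0.0, 1.0]], 'mount': [[0.0001, -0.9465, -0.3227, 0.0847], [1.0, 0.0001, -0.0, -0.0006], [0.0001, -0.3227, 0.9465, 0.02], [0.0, 0.0, 0.0, 1.0]]}
```

View pics/scene0.png

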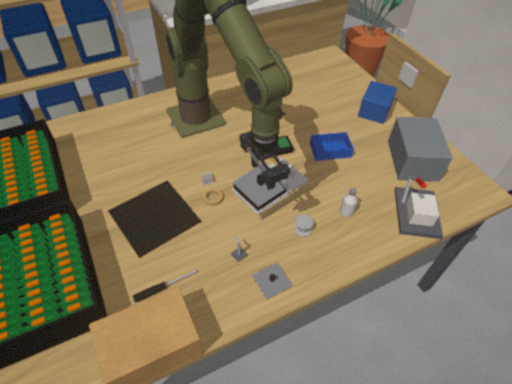

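View pics/side0.png

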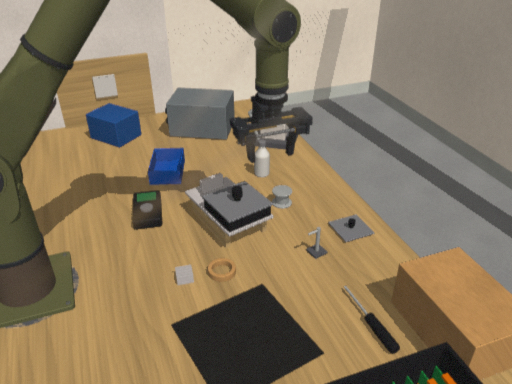

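View pics/wrist0.png

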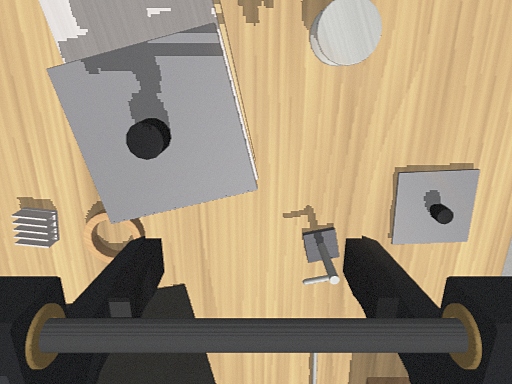

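```bash
cat > h.py <<'E'
import numpy as np,cv2,pickle
from scipy.spatial.transform import Rotation as R
def cam(p,s=None):
    "camera centre and rotation (cam->world)"
    if "mount" in p:
        T=np.eye(4);T[:3,:3]=R.from_quat(s["eef_rot"]).as_matrix();T[:3,3]=s["tool_pos"]
        M=T@np.array(p["mount"])
    else: M=np.linalg.inv(p["world_to_cam"])
    return M[:3,3],M[:3,:3]
def onplane(p,uv,z,s=None):
    c,r=cam(p,s);uv=np.atleast_2d(np.array(uv,float))
    d=np.c_[uv,np.ones(len(uv))]@np.linalg.inv(p["camera_matrix"]).T@r.T
    return c+d*((z-c[2])/d[:,2])[:,None]
def proj(p,X,s=None):
    c,r=cam(p,s);x=(np.atleast_2d(X)-c)@r@np.array(p["camera_matrix"]).T
    return x[:,:2]/x[:,2:]
def save(p,name,box=None,k=1):
    im=p["pixels"]
    if box: im=im[box[1]:box[3],box[0]:box[2]]
    cv2.imwrite("pics/"+name,cv2.resize(im,None,fx=k,fy=k,interpolation=cv2.INTER_CUBIC))
E
python3 - <<'E'
from h import *
d=pickle.load(open("d0.pkl","rb"));s=d["s"];w=d["wrist"]
q=onplane(w,[(48,70),(213,24),(257,187),(110,222)],.106,s)
print("lid",q.round(4)[:,:2].tolist(),np.linalg.norm(q-np.roll(q,-1,0),axis=1),q.mean(0))
q2=onplane(w,[(395,172),(478,169),(470,241),(392,243)],.014,s);print("small",np.linalg.norm(q2-np.roll(q2,-1,0),axis=1),q2.mean(0))
print("knob",onplane(w,(149,138),.142,s))
print("tip",onplane(w,(305,282),.074,s),"posttop",onplane(w,(335,280),.08,s))
a=w["pixels"][0:240,0:260];b=w["pixels"][120:260,330:512]
A=cv2.resize(a,(520,480),interpolation=3);B=cv2.resize(b,(273,210),interpolation=3)
o=np.zeros((480,800,3),np.uint8);o[:,:520]=A;o[:210,525:798]=B
p=d["side"]["pixels"][165:250,180:275];o[220:470,525:525+279]=cv2.resize(p,(279,250),interpolation=3)[:,:275]
cv2.imwrite("pics/crop1.png",o)
E
```

```text
lid [[0.4648, 0.0859], [0.5937, 0.1182], [0.6268, -0.0095], [0.4953, -0.0427]] [0.13284922 0.131934   0.13562321 0.13218984] [0.54517168 0.03797144 0.106     ]
small [0.09307731 0.09110573 0.09423251 0.09023223] [ 0.83482374 -0.06596724  0.014     ]
knob [[0.54893107 0.03971374 0.142     ]]
tip [[ 0.67863058 -0.1270127   0.074     ]] posttop [[ 0.70865906 -0.12043743  0.08      ]]
```

View pics/crop1.png

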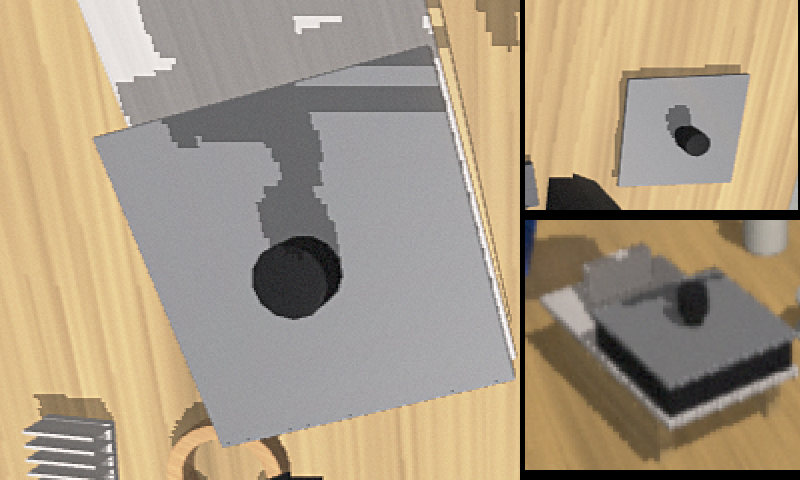

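The lids are at wrist pixel (150,138), side about 133–136 mm, on the tray, and at (437,208), about 92 mm, on the bench. The tray lid matches the given 136 mm and the crop confirms it; the grip bar also shows behind the lid in the side view. The gauge's pointer ends at about (305,282) and its post top is at (335,280). Next I hover over the knob.

Emit:
play_rows:
  rows:
    - [[0.02,-0.04,0.03,0,0,0],[0.05,-0.1,0.08,0,0,0],[0.08,-0.15,0.13,0,0,0],[0.08,-0.15,0.13,0,0,0],[0.08,-0.15,0.13,0,0,0]]

```text
clock: 0.57
tool_pos: [0.5481, 0.041, 0.3384]
eef_rot: [0.706, 0.708, -0.002, -0.002]
contact_force: [0.7, 0.1, -0.6]
opening: 0.997
finger_force: 0.0
```

```bash
python3 - <<'E'
from plant import *
from h import *
s=get_state();w=snapshot("wrist");pickle.dump((s,w),open("d1.pkl","wb"));save(w,"w1.png")
print(np.round(s["tool_pos"],4),np.round(s["eef_rot"],4))
m=(w["pixels"].max(2)<45).astype(np.uint8)
n,l,st,c=cv2.connectedComponentsWithStats(m)
for i in range(1,n):
    if st[i,4]>300: print(st[i].tolist(),c[i].round(1))
print("expected knob px",proj(w,[.549,.0397,.142],s))
d=pickle.load(open("d0.pkl","rb"))
print("mat scene",onplane(d["scene"],[(109,214),(168,183),(200,214),(150,252)],.003).round(3).tolist())
print("mat side",onplane(d["side"],[(173,325),(262,287),(320,350)],.003).round(3).tolist())
E
```

```text
[0.5481 0.041  0.3384] [ 0.7061  0.7081 -0.002  -0.0017]
[0, 0, 30, 65, 1599] [16.1 32. ]
[228, 198, 45, 32, 621] [250.6 208.9]
[0, 236, 207, 148, 9371] [ 81.3 308.7]
[343, 239, 169, 145, 9175] [429.5 310.6]
expected knob px [[257.52905515 230.37728103]]
mat scene [[0.364, -0.462, 0.003], [0.315, -0.232, 0.003], [0.501, -0.177, 0.003], [0.575, -0.379, 0.003]]
mat side [[0.302, -0.233, 0.003], [0.527, -0.193, 0.003], [0.575, -0.407, 0.003]]
```

View pics/w1.png

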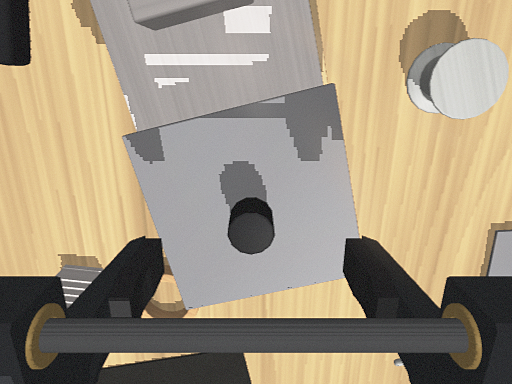

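The knob's head top is centred at (251,232), about 3 mm off the estimate. I correct for that, descend and grip.

Emit:
play_rows:
  rows:
    - [[-0.004,-0.006,0.05,0,0,0],[-0.004,-0.006,0.09,0,0,0],[-0.004,-0.006,0.12,0,0,0],[-0.004,-0.006,0.12,0,0,0],[-0.004,-0.006,0.12,0,0,0]]
  claw: 0.4

```text
clock: 1.03
tool_pos: [0.5482, 0.0375, 0.28]
eef_rot: [0.708, 0.707, 0.0, 0.001]
contact_force: [0.7, -0.4, 0.2]
opening: 0.644
finger_force: 0.0
```

Emit:
play_rows:
  rows:
    - [[0,0,0,0,0,0],[0,0,0,0,0,0],[0,0,0,0,0,0],[0,0,0,0,0,0],[0,0,0,0,0,0],[0,0,0,0,0,0],[0,0,0,0,0,0],[0,0,0,0,0,0],[0,0,0,0,0,0],[0,0,0,0,0,0]]
  claw: 1
  squeeze: 20

```text
clock: 1.87
tool_pos: [0.5472, 0.038, 0.2804]
eef_rot: [0.707, 0.707, 0.0, 0.0]
contact_force: [-1.6, 0.0, 6.0]
opening: 0.313
finger_force: 20.0
```

Emit:
play_rows:
  rows:
    - [[0,0,-0.01,0,0,0],[0,0,-0.03,0,0,0],[0,0,-0.06,0,0,0],[0,0,-0.1,0,0,0],[0,0,-0.14,0,0,0],[0,0,-0.16,0,0,0],[0,0,-0.16,0,0,0]]

```text
clock: 2.45
tool_pos: [0.5477, 0.0381, 0.3622]
eef_rot: [0.707, 0.707, 0.002, 0.002]
contact_force: [0.4, -0.5, -0.6]
opening: 0.309
finger_force: 20.0
```

```bash
python3 - <<'E'
from plant import *
from h import *
s=get_state();w=snapshot("wrist");sd=snapshot("side");sc=snapshot("scene");pickle.dump((s,w,sd,sc),open("d2.pkl","wb"))
o=np.hstack([w["pixels"],cv2.resize(sd["pixels"][120:312,140:396],(512,384),interpolation=3)])
cv2.imwrite("pics/w2.png",cv2.resize(o,(800,300),interpolation=cv2.INTER_AREA))
print(np.round(s["tool_pos"],4),np.round(s["contact_force"],2),s["opening"])
E
```

```text
[0.5477 0.0381 0.3622] [ 0.37 -0.45 -0.57] 0.30879257323473225
```

View pics/w2.png

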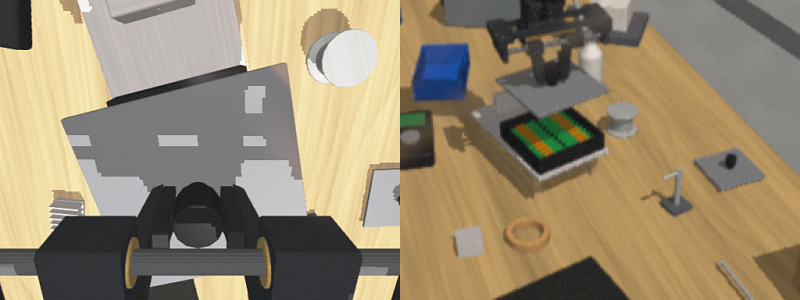

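The lid hangs level in the gripper and the tray with the green board is uncovered, at right-half pixel (550,140). Now I carry the lid over the mat.

Emit:
play_rows:
  rows:
    - [[-0.02,-0.006,0,0,0,0],[-0.06,-0.02,0,0,0,0],[-0.12,-0.035,0,0,0,0],[-0.18,-0.05,0,0,0,0],[-0.24,-0.07,0,0,0,0],[-0.3,-0.09,0,0,0,0],[-0.36,-0.105,0,0,0,0],[-0.42,-0.12,0,0,0,0],[-0.48,-0.14,0,0,0,0],[-0.54,-0.155,0.02,0,0,0],[-0.6,-0.17,0.06,0,0,0],[-0.65,-0.19,0.1,0,0,0],[-0.69,-0.2,0.14,0,0,0],[-0.712,-0.206,0.18,0,0,0],[-0.712,-0.206,0.22,0,0,0],[-0.712,-0.206,0.26,0,0,0],[-0.712,-0.206,0.29,0,0,0],[-0.712,-0.206,0.3,0,0,0],[-0.712,-0.206,0.3,0,0,0]]

```text
clock: 4.18
tool_pos: [0.4429, -0.3179, 0.2079]
eef_rot: [0.707, 0.707, -0.001, -0.002]
contact_force: [-0.8, -0.6, 0.0]
opening: 0.309
finger_force: 20.0
```

```bash
python3 - <<'E'
from plant import *
from h import *
s=get_state();sd=snapshot("side");sc=snapshot("scene");pickle.dump((s,sd,sc),open("d3.pkl","wb"))
o=np.hstack([sc["pixels"][140:300,60:273],sd["pixels"][224:384,140:353]])
cv2.imwrite("pics/w3.png",cv2.resize(o,(798,300),interpolation=3))
print(np.round(s["tool_pos"],4),np.round(s["contact_force"],2),s["opening"])
E
```

```text
[ 0.4429 -0.3179  0.2079] [-0.82 -0.63  0.01] 0.30900313639797405
```

View pics/w3.png

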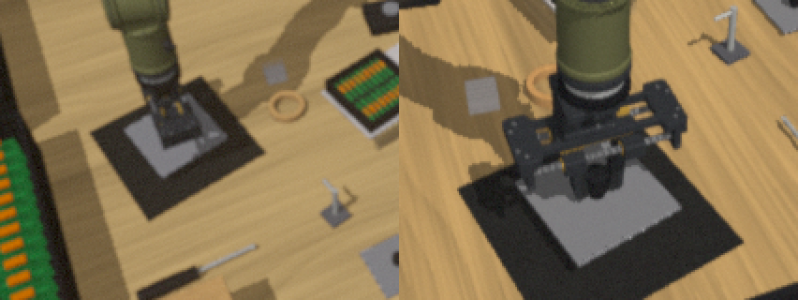

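The lid is over the middle of the mat with margin on every side. I lower it to contact.

Emit:
play_rows:
  rows:
    - [[0,0,0.01,0,0,0],[0,0,0.018,0,0,0],[0,0,0.024,0,0,0],[0,0,0.028,0,0,0],[0,0,0.031,0,0,0],[0,0,0.031,0,0,0],[0,0,0.031,0,0,0]]

```text
clock: 4.87
tool_pos: [0.444, -0.3179, 0.1942]
eef_rot: [0.707, 0.707, 0.0, 0.0]
contact_force: [0.3, 0.3, -0.9]
opening: 0.308
finger_force: 20.0
```

Emit:
play_rows:
  rows:
    - [[0,0,0.003,0,0,0],[0,0,0.006,0,0,0],[0,0,0.008,0,0,0],[0,0,0.008,0,0,0],[0,0,0.008,0,0,0]]

```text
clock: 5.28
tool_pos: [0.4441, -0.318, 0.1914]
eef_rot: [0.707, 0.707, -0.0, 0.0]
contact_force: [-1.1, 1.4, 10.2]
opening: 0.316
finger_force: 20.0
```

Contact shows at 10 N, so I release, rise and look over the uncovered plate.

Emit:
play_rows:
  rows:
    - [[0,0,-0.002,0,0,0],[0,0,-0.002,0,0,0],[0,0,-0.002,0,0,0],[0,0,-0.002,0,0,0],[0,0,-0.002,0,0,0],[0,0,-0.002,0,0,0],[0,0,-0.002,0,0,0]]
  claw: 0.2

```text
clock: 5.87
tool_pos: [0.444, -0.318, 0.1911]
eef_rot: [0.707, 0.707, 0.0, -0.0]
contact_force: [-0.0, 0.7, -0.4]
opening: 0.793
finger_force: 0.0
```

Emit:
play_rows:
  rows:
    - [[0,0,-0.03,0,0,0],[0,0,-0.08,0,0,0],[0,0,-0.15,0,0,0],[0,0,-0.23,0,0,0],[0,0,-0.31,0,0,0],[0.06,0.02,-0.37,0,0,0],[0.12,0.05,-0.4,0,0,0],[0.18,0.08,-0.42,0,0,0],[0.24,0.12,-0.42,0,0,0],[0.3,0.16,-0.42,0,0,0],[0.36,0.19,-0.42,0,0,0],[0.42,0.22,-0.42,0,0,0],[0.48,0.24,-0.42,0,0,0],[0.52,0.25,-0.42,0,0,0],[0.54,0.26,-0.42,0,0,0],[0.54,0.26,-0.42,0,0,0]]

```text
clock: 7.2
tool_pos: [0.5747, -0.0451, 0.4012]
eef_rot: [0.705, 0.709, 0.001, -0.0]
contact_force: [0.6, -0.6, -0.3]
opening: 0.799
finger_force: 0.0
```

```bash
python3 - <<'E'
from plant import *
from h import *
s=get_state();w=snapshot("wrist");sd=snapshot("side");sc=snapshot("scene");pickle.dump((s,w,sd,sc),open("d4.pkl","wb"))
o=np.zeros((594,792,3),np.uint8)
o[:,:]=cv2.resize(w["pixels"],(792,594),interpolation=3)
o[414:,:240]=cv2.resize(sd["pixels"][264:384,160:320],(240,180))
cv2.imwrite("pics/w4.png",o)
print(np.round(s["tool_pos"],4),np.round(s["eef_rot"],4))
E
```

```text
[ 0.5747 -0.0451  0.4012] [ 7.054e-01  7.088e-01  9.000e-04 -3.000e-04]
```

View pics/w4.png

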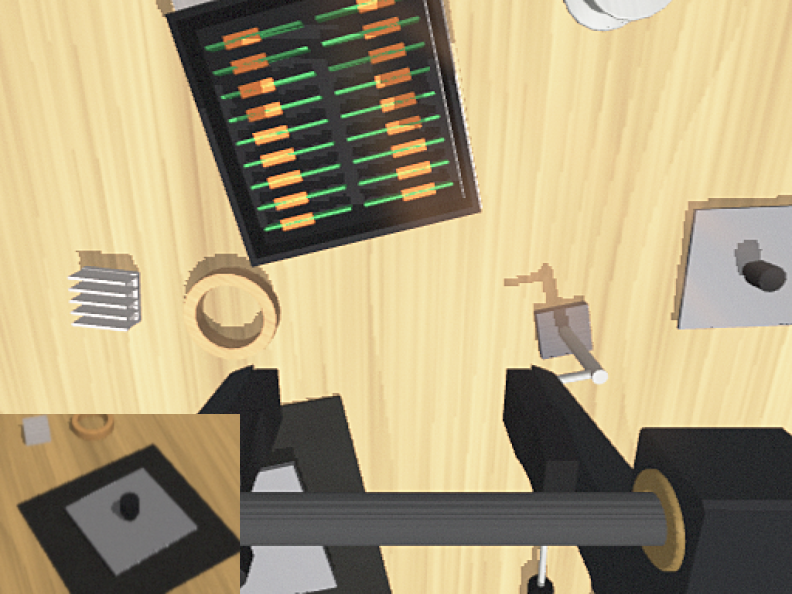

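The lid lies knob up in the middle of the mat (inset). The tray's front rim runs (252,265)→(480,211) in the enlarged view, and the pointer tip is near (556,380). Now I fit the tray's edges for the yaw and locate the bar and the tip.

```bash
python3 - <<'E'
from h import *
s,w,sd,sc=pickle.load(open("d4.pkl","rb"))
g=w["pixels"].max(2).astype(int)
# front rim: lowest dark pixel per column; left rim: first dark pixel per row
F=[];L=[]
for x in range(172,302,3):
    ys=[y for y in range(125,180) if g[y,x]<90]
    if ys: F.append((x,max(ys)+.5))
for y in range(20,155,3):
    xs=[x for x in range(105,180) if g[y,x]<90]
    if xs: L.append((min(xs)-.5,y))
def fit(P):
    X=onplane(w,P,.100,s)[:,:2]
    for _ in range(3):
        c=X.mean(0);u=np.linalg.svd(X-c)[2][0];r=abs((X-c)@[-u[1],u[0]]);X=X[r<max(.0015,2*np.median(r))]
    return c,u,r.max(),len(X)
f=fit(F);l=fit(L);print("front",f,"left",l)
print("ang front",np.arctan2(f[1][1],f[1][0])%np.pi,"left",np.arctan2(l[1][1],l[1][0])%np.pi-np.pi/2)
th=np.arctan2(f[1][1],f[1][0])
k=np.linalg.solve(np.c_[f[1],-l[1]],l[0]-f[0]);corner=f[0]+k[0]*f[1];print("corner FL",corner)
a=(np.arctan2(f[1][1],f[1][0])%np.pi+ (np.arctan2(l[1][1],l[1][0])%np.pi-np.pi/2))/2
ex=np.array([-np.sin(a),np.cos(a)]);ey=np.array([-np.cos(a),-np.sin(a)])   # stand x,y
o=corner+ex*115-0*ey if False else corner+.115*ex-.065*ey
print("a",a,"plate origin",o,"front",o-.12*ex,"bar",o+.085*ex)
t=onplane(w,(556/1.547,380/1.547),.074,s)[0,:2]
print("tip",t,"slide",(o-.12*ex-t)@ex,"lateral",(t-o)@ey)
d1=pickle.load(open("d1.pkl","rb"))
P=[]
for y in (.035,-.035): P.append(np.r_[o+(.085-.008)*ex+y*ey,.108])
print("bar front-top edge in w1:",proj(d1[1],P,d1[0]))
for q,n in ((sd,"side"),(sc,"scene")):
    fr=[np.r_[o-.12*ex+y*ey,.068] for y in (.07,-.07)]+[np.r_[t,.074]];print(n,proj(q,fr).round(1).tolist())
def tri(p,q,a,b):
    (c,r),(c2,r2)=cam(p),cam(q);d=r@np.linalg.inv(p["camera_matrix"])@np.r_[a,1];e=r2@np.linalg.inv(q["camera_matrix"])@np.r_[b,1]
    k=np.linalg.lstsq(np.c_[d,-e],c2-c,rcond=None)[0];return (c+k[0]*d+c2+k[1]*e)/2
# crop of side view, tip and plate front
A=cv2.resize(sd["pixels"][185:265,185:335],(795,424),interpolation=3)
B=cv2.resize(sc["pixels"][160:270,200:300],(160,176),interpolation=3)
A[:176,635:]=B
cv2.imwrite("pics/c4.png",A)
E
```

```text
front (array([ 0.54481287, -0.02967434]), array([0.96993057, 0.24338176]), np.float64(0.0004323967782722536), 32) left (array([0.47892574, 0.02791632]), array([ 0.2432054 , -0.96997481]), np.float64(0.00038376795192783156), 45)
ang front 0.24585093753011122 left 0.245669112183021
corner FL [ 0.49641091 -0.0418197 ]
a 0.24576002485656612 plate origin [0.53147907 0.08553894] front [ 0.5606743  -0.03085538] bar [0.51079912 0.16798492]
tip [ 0.68240094 -0.12613222] slide 0.12202934011757727 lateral -0.09488883882162823
bar front-top edge in w1: [[133.55080686  22.35590012]
 [254.56656482 -11.81781749]]
side [[228.6, 233.5], [273.3, 214.6], [310.1, 233.0]]
scene [[232.1, 188.3], [258.2, 213.0], [234.1, 236.7]]
```

View pics/c4.png

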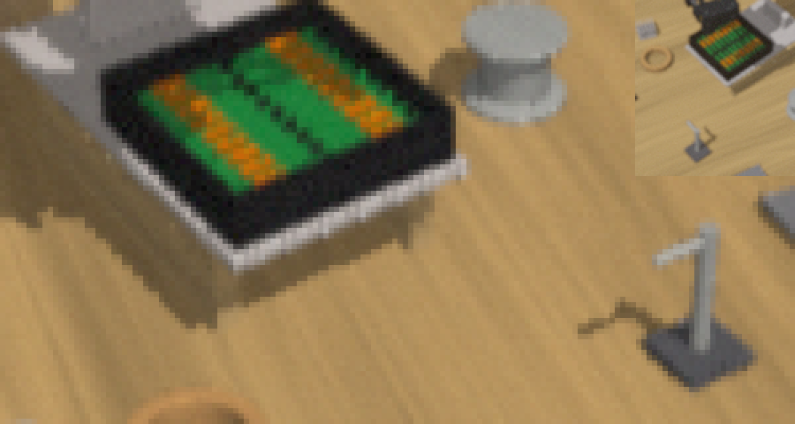

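The tray edges come out square at yaw 0.2458 rad. The bar is at about (0.511, 0.168), and the slide to the tip is about 122 mm, consistent in the side view: front corners near (229,234) and (272,217), tip at (309,234). Next I go over the bar and turn 1.325 rad.

Emit:
play_rows:
  rows:
    - [[0.03,-0.01,0,0,0,0.15],[0.09,-0.03,0.02,0,0,0.35],[0.16,-0.05,0.04,0,0,0.55],[0.23,-0.07,0.06,0,0,0.75],[0.3,-0.09,0.08,0,0,0.95],[0.36,-0.11,0.1,0,0,1.0],[0.4,-0.12,0.1,0,0,1.0],[0.426,-0.128,0.1,0,0,1.0]]

```text
clock: 8.02
tool_pos: [0.5092, 0.1659, 0.3507]
eef_rot: [0.86, 0.51, -0.001, -0.0]
contact_force: [0.5, 0.4, 0.1]
opening: 0.8
finger_force: 0.0
```

Emit:
play_rows:
  rows:
    - [[0,0,0,0,0,0.2],[0,0,0,0,0,0.4],[0,0,0,0,0,0.6],[0,0,0,0,0,0.8],[0,0,0,0,0,1.0]]

```text
clock: 8.43
tool_pos: [0.5105, 0.1626, 0.3514]
eef_rot: [0.961, 0.277, 0.0, 0.001]
contact_force: [-0.2, -0.3, -0.0]
opening: 0.803
finger_force: 0.0
```

Emit:
play_rows:
  rows:
    - [[0,0,0,0,0,0.2],[0,0,0,0,0,0.4],[0,0,0,0,0,0.6],[0,0,0,0,0,0.65],[0,0,0,0,0,0.65],[0,0,0,0,0,0.65]]

```text
clock: 8.93
tool_pos: [0.5102, 0.1639, 0.3513]
eef_rot: [0.992, 0.123, 0.0, 0.0]
contact_force: [-0.6, 0.7, -1.1]
opening: 0.799
finger_force: 0.0
```

```bash
python3 - <<'E'
from plant import *
from h import *
s=get_state();w=snapshot("wrist");sd=snapshot("side");sc=snapshot("scene");pickle.dump((s,w,sd,sc),open("d5.pkl","wb"))
save(w,"w5.png")
r=R.from_quat(s["eef_rot"]).as_matrix();a=.24576
print(np.round(s["tool_pos"],4),"\n",r.round(4),"want y",np.sin(a),-np.cos(a))
ex=np.array([-np.sin(a),np.cos(a)]);ey=np.array([-np.cos(a),-np.sin(a)]);b=np.array([.5108,.168])
print("tool shift to bar",r.T@(np.r_[b,.244]-s["tool_pos"]))
print("pred bar top corners",proj(w,[np.r_[b+i*.008*ex+j*.035*ey,.108] for i in(-1,1) for j in(-1,1)],s).round(1).tolist())
E
```

```text
[0.5102 0.1639 0.3513] 
 [[ 9.698e-01  2.439e-01  1.000e-04]
 [ 2.439e-01 -9.698e-01 -5.000e-04]
 [-0.000e+00  6.000e-04 -1.000e+00]] want y 0.24329355903431021 -0.9699527020078962
tool shift to bar [ 0.00155643 -0.00386989  0.10730431]
pred bar top corners [[260.0, 146.7], [259.3, 240.7], [236.0, 146.6], [237.5, 240.7]]
```

View pics/w5.png

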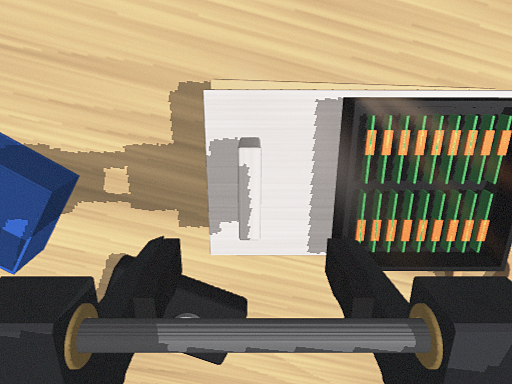

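The bar's top face spans x 238–261, y 147–240, within about 1 px of the prediction. I descend over it.

Emit:
play_rows:
  rows:
    - [[0.003,-0.007,0.05,0,0,0],[0.003,-0.007,0.11,0,0,0],[0.003,-0.007,0.16,0,0,0],[0.003,-0.007,0.2,0,0,0],[0.003,-0.007,0.214,0,0,0],[0.003,-0.007,0.214,0,0,0]]

```text
clock: 9.58
tool_pos: [0.5101, 0.1685, 0.2428]
eef_rot: [0.992, 0.123, -0.002, 0.0]
contact_force: [-0.3, 0.6, -0.5]
opening: 0.804
finger_force: 0.0
```

Emit:
play_rows:
  rows:
    - [[0,0,0,0,0,0],[0,0,0,0,0,0],[0,0,0,0,0,0],[0,0,0,0,0,0],[0,0,0,0,0,0],[0,0,0,0,0,0],[0,0,0,0,0,0],[0,0,0,0,0,0],[0,0,0,0,0,0],[0,0,0,0,0,0],[0,0,0,0,0,0],[0,0,0,0,0,0]]
  claw: 1
  squeeze: 45

```text
clock: 10.58
tool_pos: [0.5107, 0.1684, 0.2443]
eef_rot: [0.992, 0.122, 0.0, 0.0]
contact_force: [0.2, -2.4, 1.8]
opening: 0.178
finger_force: 45.0
```

```bash
python3 - <<'E'
from plant import *
from h import *
s=get_state();sd=snapshot("side");sc=snapshot("scene");pickle.dump((s,sd,sc),open("d6.pkl","wb"))
r=R.from_quat(s["eef_rot"]).as_matrix()
print(np.round(s["tool_pos"],4),"\n",r.round(4),np.round(s["contact_force"],2),np.round(s["moment"],2),s["opening"],s["finger_force"])
# front edge moved between d4 and now?
d4=pickle.load(open("d4.pkl","rb"))
a,b=d4[2]["pixels"][215:250,215:285],sd["pixels"][215:250,215:285]
f=lambda i:cv2.cvtColor(i,6).astype(np.float32)
print("side shift px",cv2.phaseCorrelate(f(a),f(b)))
E
```

```text
[0.5107 0.1684 0.2443] 
 [[ 9.701e-01  2.429e-01  3.000e-04]
 [ 2.429e-01 -9.701e-01 -5.000e-04]
 [ 2.000e-04  5.000e-04 -1.000e+00]] [ 0.17 -2.45  1.83] [-0.35  0.05 -0.04] 0.1776920275852933 44.99931265600026
side shift px ((0.021146600255683268, -0.17818068109641416), 1.0044099706926464)
```

Grip is good at 15.6 mm. I slide out along the tool's +y in stages.

Emit:
play_rows:
  rows:
    - [[0,0.002,0,0,0,0],[0,0.006,0,0,0,0],[0,0.012,0,0,0,0],[0,0.018,0,0,0,0],[0,0.025,0,0,0,0],[0,0.032,0,0,0,0],[0,0.039,0,0,0,0],[0,0.046,0,0,0,0],[0,0.053,0,0,0,0],[0,0.06,0,0,0,0],[0,0.067,0,0,0,0],[0,0.074,0,0,0,0],[0,0.081,0,0,0,0],[0,0.088,0,0,0,0],[0,0.094,0,0,0,0],[0,0.098,0,0,0,0],[0,0.1,0,0,0,0],[0,0.1,0,0,0,0]]

```text
clock: 12.18
tool_pos: [0.5229, 0.1197, 0.2443]
eef_rot: [0.992, 0.122, 0.0, 0.0]
contact_force: [-0.6, 3.8, 4.7]
opening: 0.175
finger_force: 45.0
```

Emit:
play_rows:
  rows:
    - [[0,0.002,0,0,0,0],[0,0.006,0,0,0,0],[0,0.012,0,0,0,0],[0,0.018,0,0,0,0],[0,0.025,0,0,0,0],[0,0.032,0,0,0,0],[0,0.039,0,0,0,0],[0,0.046,0,0,0,0],[0,0.053,0,0,0,0],[0,0.06,0,0,0,0],[0,0.067,0,0,0,0],[0,0.074,0,0,0,0],[0,0.081,0,0,0,0],[0,0.09,0,0,0,0],[0,0.1,0,0,0,0],[0,0.11,0,0,0,0],[0,0.117,0,0,0,0],[0,0.122,0,0,0,0],[0,0.124,0,0,0,0],[0,0.124,0,0,0,0]]

```text
clock: 13.85
tool_pos: [0.5378, 0.0595, 0.2443]
eef_rot: [0.992, 0.122, -0.0, 0.0]
contact_force: [-0.2, 4.0, 5.8]
opening: 0.179
finger_force: 45.0
```

```bash
python3 - <<'E'
from plant import *
from h import *
s=get_state();w=snapshot("wrist");sd=snapshot("side");sc=snapshot("scene");pickle.dump((s,w,sd,sc),open("d7.pkl","wb"))
r=R.from_quat(s["eef_rot"]).as_matrix()
print(np.round(s["tool_pos"],4),"\n",r.round(4),np.round(s["contact_force"],2),np.round(s["moment"],2),s["opening"])
a=.24576;ex=np.array([-np.sin(a),np.cos(a)]);ey=np.array([-np.cos(a),-np.sin(a)])
d=np.array(s["tool_pos"][:2])-[.5107,.1684];print("slid",d@-ex,"lat",d@ey)
A=cv2.resize(sd["pixels"][205:275,235:335],(800,560),interpolation=3)
B=cv2.resize(sc["pixels"][190:260,205:275],(280,280),interpolation=3);A[280:,:280]=B
cv2.imwrite("pics/c7.png",A)
E
```

```text
[0.5378 0.0595 0.2443] 
 [[ 9.701e-01  2.427e-01 -3.000e-04]
 [ 2.427e-01 -9.701e-01 -2.000e-04]
 [-3.000e-04  1.000e-04 -1.000e+00]] [-0.17  4.02  5.82] [0.74 0.23 0.02] 0.17908735094789538
slid 0.11221741147023573 lat 0.0002243234712782958
```

View pics/c7.png

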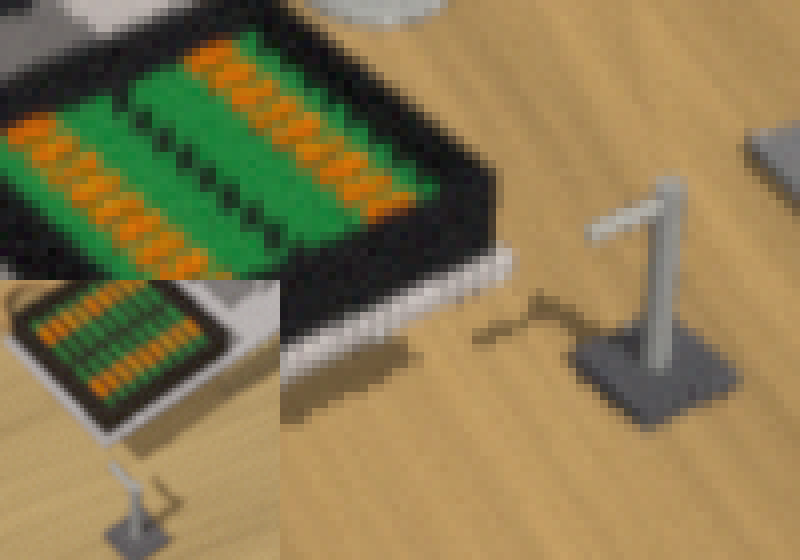

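The plate is level and close. In the side view its far front corner is at about (299,236) and the tip at (309,234.5); in the scene view these are (231.3,230) and (232.5,236). I work out what remains from all the views.

```bash
python3 - <<'E'
from h import *
s,w,sd,sc=pickle.load(open("d7.pkl","rb"));s4,w4,_,_=pickle.load(open("d4.pkl","rb"))
a=.24576;ex=np.array([-np.sin(a),np.cos(a)]);ey=np.array([-np.cos(a),-np.sin(a)])
X=lambda p,uv,z,s=None:(onplane(p,uv,z,s)[0,:2]@ex,onplane(p,uv,z,s)[0,:2]@ey)
print("side corner",X(sd,(299.1,236),.068),"tip",X(sd,(308.7,234.5),.074))
print("scene corner",X(sc,(231.3,230),.068),"tip",X(sc,(232.5,235.8),.074))
# plate's lower front edge in the side view: last bright pixel per column; gives stand-x of the edge at z=.060
g=sd["pixels"].min(2).astype(float)
E=[]
for x in range(276,297):
    c=g[228:262,x];k=int(np.argmax(c));m=(c[k]+c[k+5])/2
    j=k+int(np.argmax(c[k:]<m));E.append((x,228+j-1+(c[j-1]-m)/(c[j-1]-c[j])))
e=onplane(sd,E,.060)[:,:2];print("side lower front edge x",np.round(e@ex,4)[::3],np.median(e@ex))
# pointer in the side view: tip end and centre line
q=g[225:245,300:322];print(q[5:14,4:18].astype(int))
# pointer centreline in w4: bright low-saturation pixels
im=w4["pixels"].astype(int);mx=im.max(2);sat=mx-im.min(2)
m=((mx>120)&(sat<40)).astype(np.uint8)[235:255,345:395]
ys,xs=np.nonzero(m);print("w4 pointer x range",xs.min()+345,xs.max()+345)
for x in range(350,386,3):
    yy=ys[xs+345==x]; 
    if len(yy): print(x,yy.mean()+235,len(yy),np.round(X(w4,(x,yy.mean()+235),.074,s4),4))
print("tray-based front now",np.array([.56067,-.030855])@ex-.1122)
E
```

```text
side corner (np.float64(-0.27637387856418827), np.float64(-0.6060511573434886)) tip (np.float64(-0.2911018587351249), np.float64(-0.6245624786103292))
scene corner (np.float64(-0.27702551389156516), np.float64(-0.6024827698021238)) tip (np.float64(-0.2901503767559248), np.float64(-0.6255132392935879))
side lower front edge x [-0.2766 -0.2769 -0.2789 -0.2786 -0.2755 -0.2758 -0.2758] -0.27648460519530116
[[ 92  90  90  88  90  91  91  94  98  97 118 146 160 154]
 [ 90  91  91  90  89  90  99 112 143 155 163 166 160 138]
 [ 92  90  87  92  98 118 147 157 170 167 164 130 119 114]
 [ 94  93  91  95 128 160 167 163 140 124 121  93  89 113]
 [ 93  96  93  93 118 154 136 125 104  93  95  86  88 116]
 [ 91  94  94  93 100 115 104  94  93  88  89  84  88 113]
 [ 90  94  89  89  94  94  86  87  91  95  93  90  92 118]
 [ 89  93  90  90  94  88  84  86  87  93  90  88  92 122]
 [ 94  94  91  93  93  88  94  88  89  90  91  88  96 123]]
w4 pointer x range 361 392
362 243.5 4 [-0.2866 -0.6341]
365 244.5 6 [-0.2884 -0.6369]
368 243.5 6 [-0.288 -0.64 ]
371 243.5 6 [-0.2888 -0.6429]
374 242.5 6 [-0.2884 -0.646 ]
377 242.5 6 [-0.2891 -0.649 ]
380 239.66666666666666 9 [-0.2866 -0.6523]
383 240.7 10 [-0.2885 -0.6551]
tray-based front now -0.2785352903642203
```

Estimates of the remainder range from 10 to 13 mm. I go 9 mm further and compare edge and tip side by side.

Emit:
play_rows:
  rows:
    - [[0,0.001,0,0,0,0],[0,0.003,0,0,0,0],[0,0.006,0,0,0,0],[0,0.009,0,0,0,0],[0,0.012,0,0,0,0],[0,0.015,0,0,0,0],[0,0.017,0,0,0,0],[0,0.018,0,0,0,0],[0,0.018,0,0,0,0],[0,0.018,0,0,0,0]]

```text
clock: 14.83
tool_pos: [0.5399, 0.0513, 0.2444]
eef_rot: [0.992, 0.123, -0.0, -0.0]
contact_force: [-0.7, 4.4, 5.5]
opening: 0.177
finger_force: 45.0
```

```bash
python3 - <<'E'
from plant import *
from h import *
s=get_state()
def avg(n,k=4):
    L=[snapshot(n) for _ in range(k)];p=dict(L[0]);p["pixels"]=np.mean([l["pixels"].astype(float) for l in L],0).round().astype(np.uint8);return p
sd,sc=avg("side"),avg("scene");pickle.dump((s,sd,sc),open("d8.pkl","wb"))
print(np.round(s["tool_pos"],4),np.round(s["contact_force"],2),np.round(s["moment"],2))
a=.24576;ex=np.array([-np.sin(a),np.cos(a)]);ey=np.array([-np.cos(a),-np.sin(a)])
d=np.array(s["tool_pos"][:2])-[.5107,.1684];sl=d@-ex;print("slid",sl)
def line(p,x0,y0,z): # image points of plate's front edge with front at stand-x x0
    return proj(p,[np.r_[x0*ex+t*ey,z] for t in (-.54,-.6065)])
out=[]
for p,box in ((sd,(275,215,325,260)),(sc,(215,210,265,255))):
    x,y,X,Y=box;k=8;im=cv2.resize(p["pixels"][y:Y,x:X],None,fx=k,fy=k,interpolation=3)
    out.append(im)
    # vanishing-consistent line through the tip: draw tip-level line at z=.074 and .068 for candidate stand-x
    for c,x0 in (((0,0,255),-.2883),((255,0,0),-.2910)):
        q=proj(p,[np.r_[x0*ex+t*ey,.068] for t in (-.55,-.63)])
        q=((q-[x,y]+.5)*k).astype(int);cv2.line(im,tuple(map(int,q[0])),tuple(map(int,q[1])),c,1)
    for x0 in (-.2883,-.2910):
        q=proj(p,np.r_[x0*ex-.6265*ey*-1,.074]);q=((q[0]-[x,y]+.5)*k).astype(int);cv2.circle(im,tuple(map(int,q)),3,(0,255,255),1)
cv2.imwrite("pics/c8.png",np.hstack(out))
E
```

```text
[0.5399 0.0513 0.2444] [-0.69  4.42  5.5 ] [1.04 0.34 0.03]
slid 0.12066301552157632
```

View pics/c8.png

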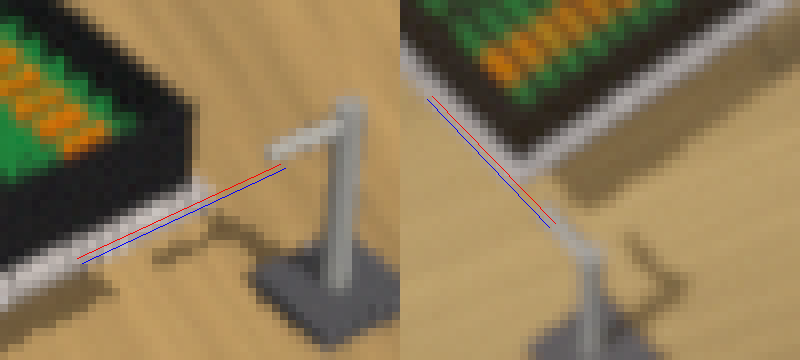

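The side crop shows the plate's front corner near (200,190) and the tip at (270,152); the scene crop has them at (525,180) and (552,210). I now fit the edge and pointer lines to sub-pixel accuracy.

```bash
cat > fit.py <<'E'
from h import *
a=.24576;ex=np.array([-np.sin(a),np.cos(a)]);ey=np.array([-np.cos(a),-np.sin(a)])
def prof(p,x0,z,t,n): # grey values along the out direction (stand x = x0..) at height z, lateral t
    xs=np.arange(-.31,-.25,.00025)
    q=proj(p,[np.r_[x*ex+t*ey,z] for x in xs]).astype(np.float32)
    g=p["pixels"].min(2).astype(np.float32)
    return xs,cv2.remap(g,q[:,0].reshape(1,-1),q[:,1].reshape(1,-1),cv2.INTER_LINEAR)[0]
def run(f):
    d=pickle.load(open(f,"rb"))
    for p,n in ((d[-2],"side"),(d[-1],"scene")):
        for z,lab,T in ((.060,"low edge",np.arange(-.602,-.55,.002)),(.068,"top edge",np.arange(-.602,-.55,.002)),(.074,"pointer",np.arange(-.646,-.630,.001))):
            P=np.mean([prof(p,0,z,t,n)[1] for t in T],0);xs=prof(p,0,z,-.6,n)[0]
            if lab=="pointer":
                w=np.clip(P-np.median(P)-10,0,None);k=int(np.argmax(w));w[:max(0,k-24)]=0;w[k+24:]=0
                print(n,lab,"centroid",round(float((w*xs).sum()/w.sum()),4))
            else:
                k=int(np.argmax(np.diff(P)));print(n,lab,"rise",round(xs[k],4),P[::16].astype(int).tolist())
if __name__=="__main__":
    import sys;run(sys.argv[1])
    for f in (sys.argv[1],):
        d=pickle.load(open(f,"rb"))
        for p in d[-2:]: print("cam",cam(p)[0].round(3), "out px/mm at front",(proj(p,np.r_[-.289*ex-.6*-1*-1*ey,.068])-proj(p,np.r_[-.288*ex-.6*ey,.068])).round(3))
E
python3 fit.py d8.pkl
```

```text
side low edge rise -0.2845 [94, 94, 91, 79, 80, 93, 122, 158, 169, 125, 52, 30, 29, 30, 29]
side top edge rise -0.2918 [89, 80, 79, 91, 116, 152, 169, 135, 59, 31, 29, 29, 29, 29, 30]
side pointer centroid -0.2886
scene low edge rise -0.2883 [106, 105, 105, 105, 105, 117, 146, 152, 112, 66, 56, 58, 57, 58, 59]
scene top edge rise -0.291 [105, 105, 104, 104, 112, 141, 156, 121, 65, 47, 49, 48, 49, 48, 48]
scene pointer centroid -0.2907
cam [ 0.226 -0.976  0.837] out px/mm at front [[0.253 0.21 ]]
cam [ 1.315 -0.387  1.113] out px/mm at front [[-0.247  0.167]]
```

The remaining distance is about 2.9 mm (side), 2.2 mm (scene) and 1.5 mm (wrist). I advance 2.3 mm and settle.

Emit:
play_rows:
  rows:
    - [[0,0.001,0,0,0,0],[0,0.002,0,0,0,0],[0,0.003,0,0,0,0],[0,0.004,0,0,0,0],[0,0.005,0,0,0,0],[0,0.005,0,0,0,0],[0,0.005,0,0,0,0],[0,0.005,0,0,0,0],[0,0.005,0,0,0,0],[0,0.005,0,0,0,0],[0,0.005,0,0,0,0],[0,0.005,0,0,0,0]]

```text
clock: 16.23
tool_pos: [0.5404, 0.049, 0.2444]
eef_rot: [0.992, 0.123, -0.0, -0.0]
contact_force: [-1.0, 6.1, 5.6]
opening: 0.178
finger_force: 45.0
```

```bash
python3 - <<'E'
from plant import *
from h import *
s=get_state()
def avg(n,k=4):
    L=[snapshot(n) for _ in range(k)];p=dict(L[0]);p["pixels"]=np.mean([l["pixels"].astype(float) for l in L],0).round().astype(np.uint8);return p
sd,sc=avg("side"),avg("scene");s=get_state();pickle.dump((s,sd,sc),open("d9.pkl","wb"))
print(np.round(s["tool_pos"],4),np.round(s["contact_force"],2),np.round(s["moment"],2),np.round(s["eef_rot"],4),s["finger_force"],np.abs(s["qd"]).max())
a=.24576;ex=np.array([-np.sin(a),np.cos(a)]);d=np.array(s["tool_pos"][:2])-[.5107,.1684];print("slid",-d@ex)
import fit
fit.run("d9.pkl")
T=np.arange(-.602,-.55,.002)
for p,b in ((sd,86),(sc,105)):
    P=np.mean([fit.prof(p,0,.06,t,0)[1] for t in T],0);xs=fit.prof(p,0,.06,-.6,0)[0];k=int(np.argmax(P));h=(P[k]+b)/2
    j=k-int(np.argmax(P[:k+1][::-1]<h));print("half level",xs[j])
E
```

```text
[0.5404 0.0491 0.2444] [-0.43  4.64  6.2 ] [1.08 0.37 0.03] [ 9.924e-01  1.227e-01 -2.000e-04 -3.000e-04] 45.000153416767716 0.001755252582977924
slid 0.12299548860059384
side low edge rise -0.288 [94, 94, 89, 78, 81, 106, 146, 169, 152, 76, 33, 29, 29, 30, 29]
side top edge rise -0.2953 [89, 80, 79, 99, 138, 167, 161, 89, 35, 29, 29, 30, 29, 30, 31]
side pointer centroid -0.2886
scene low edge rise -0.2898 [106, 106, 105, 105, 110, 134, 154, 132, 80, 55, 55, 58, 58, 58, 59]
scene top edge rise -0.294 [105, 105, 104, 107, 127, 153, 139, 84, 48, 46, 49, 48, 49, 49, 49]
scene pointer centroid -0.2908
half level -0.2880000000000024
half level -0.2907500000000021
```

The front edge is level with the tip within about 0.6 mm in every view. The plate is level and held steady, so I hand the job in.

```bash
python3 -c "
from plant import *
print(finish_job())"
```

```text
the job is handed in; nothing more can be done
None
```

The lid lies knob up on the mat, and the plate is held level with its front edge within about 1 mm of the gauge pointer by my measurements; the job is handed in, at about 17 s.

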